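# Load a grinding ball and shut its retaining shutter

### The arm

A 6-joint arm with a two-finger parallel gripper is mounted at the origin on the work surface. World frame = base frame: x ahead of the robot, y to its left, z up, the work surface at z = 0. Lengths are in m, angles in degrees, forces in N, time in s.
With the tool pointing down it reaches from about 0.4 to 0.825 m from the base axis. Payload 7 kg.
Tool frame: the origin (TCP) lies midway between the tips of the shut fingers; the grasp point (between the pads) lies 19 mm behind it; z points along the fingers, y is the line along which they close (so a half turn about z gives the same grasp; the last joint's range is limited). The gripper opens to 88 mm and grips with 3 to 60 N. Pads are 19 mm wide; open, the fingers measure 130 mm over their backs; the gripper's body (78 mm by 193 mm) begins 47 mm behind the grasp point.
Start: joints at [-46.748, 20.546, 0.682, 0, -70.136, -16.507], TCP at [0.304, -0.603, 0.227] pointing down, gripper open.
Joint ranges: [-176.03, 176.03], [-82.01, 121.73], [-58.28, 71.71], [-173.87, 95.51], [-174.79, -0.11], [-173.66, 173.66]. Speed limits (degrees/s): [136.94, 136.94, 172.46, 180, 180, 180].

### API

Orientations are given as a 3x3 rotation matrix whose columns are the frame's x, y, z axes.
In Python, from plant import bot, optics, search_frame, place_of gives the robot as it stands.
- The arm moves only by the tool send_rows, never from a script. Its argument "commands" is a list of rows, each a list of 3 entries, a list of its own where there are three numbers: the opening, from -1 (shut) to 1 (fully open), then the shift along the tool's x, y, z in m, then the turn about the tool's z in rad. In form: [[gripper, [tx, ty, tz], spin], ...]. A call has 1 to 20 rows; each row shifts and turns the commanded pose from where the row before left it, along the tool's axes as they then stand; what a row does not reach is not made up. A row lasts 1/8 s, in which the tool goes at most 62.5 mm and 10.7 degrees, less where a joint would pass 70% of its speed; a pose out of reach is approached as far as the arm can. A call with a gripper value outside its range is refused whole. The fingers move at their own pace and stop on an object; the grip force is fixed at half the most. Time passes only in rows, so rows that do not move let the fingers close. It gives the time, the measured TCP pose, the force, the opening and the grip force at its end, in the units of the state.
- bot.get_obs(): the state, without advancing time (a new reading comes with each control period).
- optics.read_camera(name): name is "scene" or "side" or "wrist"; returns the picture (384x512x3 uint8, red, green, blue); there is no depth.
- optics.get_calibration(name): a dict with "K" (3x3 intrinsics, pixels), "R" (3x3) and "t" (3): a world point X has camera coordinates R X + t. Camera axes: x right, y down, z forward; pixel columns grow to the right and rows downward; lengths in m; the calibration is good to about 2 mm. A picture is of the moment at which its call begins: read the wrist's pose just before it. get_calibration takes no time and is no camera call; for the wrist camera it gives the pose at the moment of the call.
- bot.sign_off(): hands the job in; it is judged then, once.
Trained networks look in the newest picture that a camera, given by its name, has taken for a name from the list of things; names that differ only in an ending like _2 or _b are one class to them, and where a whole thing is asked for, a point or a joint stands for the part that bears it (a point fixed in the world has none). Each returns a list of dicts, best first, with "conf" (0 to 1); they miss things now and then, are a little off and sometimes report something else, mostly with a low value. They report only what shows in the picture. A call takes as long as a camera call.
- search_frame(target, camera): "box" ([left, top, right, bottom] as shares, 0 to 1, of the picture: columns of its width, rows of its height, round what is visible of it).
- place_of(target, camera): "centre" ([column, row] as shares, 0 to 1, of the picture: columns of its width, rows of its height: a listed point, or the origin of a listed thing).
The state is a dict: "time_s": time; "q": joint angles; "qvel": joint speeds; "joint_efforts": joint torques, N m; "tool_pos": TCP position; "eef_rot": TCP orientation; "force": force on the tool from outside, world axes, zero at the start; "ft_torque": the same for the moment, N m; "width": finger opening in m; "gripper_force": force on a finger pad.
Only numpy, scipy, OpenCV 4.12 (cv2) and the standard library are available. Lean on these libraries where they do the work, as an engineer would, in place of code of your own. Each camera call takes 0.05 s, during which the arm holds its last target. There are 200 camera calls.

### The job

Roll the loose steel grinding ball along the bed of the holder, without picking it up, until it drops into the round pocket. Then lock it in by turning the black ball knob on the leaning stem clockwise until the sliding shutter is fully home over the ball; work the shutter only with the knob, let go, and leave the other labware where it stands.

Things in the scene. Friction and masses are not known exactly. Their poses are not given: they have to be found in the camera images.
- holder: Fixed ball holder, an aluminium plate 240 mm (x) by 360 mm (y) by 20 mm thick; origin at the centre of its underside on the table, x axis away from the robot at yaw 0, z up. Its -y part (x -115 to 115, y -175 to 20 mm) is a flat bed, z 20 mm, with a white rim 5 mm wide, 8 mm high. A white drive housing stands on the +y part: x 12 to 112, y 47 to 153, top at z 70 mm.
- lamp_bar (a point): Middle of a lamp bar over the knob, at x 45, y 92, z 300 mm of the holder: aluminium, 16 mm thick, along the holder's y from y 35 to 150 mm, then bent back to a post at x 95, y 164 mm. It bars a gripper that comes straight down on the knob; come along the leaning stem.
- pocket (a point): Centre of the mouth of the round pocket in the holder's bed, at x 50, y -85, z 20 mm of the holder. The pocket is 27 mm across and 9 mm deep with a flat dark floor. Axes as the holder's.
- ball_center (a point): Centre of the loose polished steel ball, 24 mm across, about 57 g. It rolls easily on the bed (centre 12 mm above the bed); lying in the pocket its centre is 3 mm above the bed. Its axes mean nothing.
- knob_ball (a point): Centre (fixed) of the knob's smooth black ball, 40 mm across, at x 36, y 100, z 126 mm of the holder. Its stem, 14 mm thick, rises 52 mm from a boss on the housing and leans 28 degrees from vertical to the holder's -x: turning axis (-0.469, 0, 0.883) in the holder's frame, whose axes this point has. Friction about 0.45: it slips unless gripped across its widest part, square to the stem.
- knob (a joint): Turning angle of the ball knob, rad: 0 fully open, grows as the knob turns clockwise seen from above down its stem, firm stop at 2.6 (shutter fully home). Stiff to turn: a drag of about 0.22 N m all the way, and it stays where it is left. It starts between 0 and 0.4.
- shutter_mid (a point): Middle of the flat steel shutter plate, 40 mm (x) by 44 mm (y) by 4 mm, its underside 19 mm above the bed, on two rods from the housing. It slides along the holder's -y axis by 27.5 mm per rad of the knob, from y -12 mm (knob at 0) to y -83.5 mm (over the pocket). A ball in the pocket passes under it, a ball on the bed does not.
- tip_box: Bystander: green pipette-tip box with a blue top, 85 by 120 by 82 mm high, loose; origin under its centre.
- medium_bottle: Bystander: loose red medium bottle with a white cap, 68 mm across, 150 mm high; origin under its centre.
- dish: Bystander: loose clear open dish, 56 mm across, 14 mm high, standing on the holder in front of the knob; origin under its centre.

How it is judged (in metres and radians):
On the way, in this order (a step that is already met when the one before it is completed fails the run):
1. the ball lies in the pocket (horizontal distance between ball_center and pocket below 0.005 m and z of ball_center in the frame of pocket below 0.006 m), for 0.3 s.
2. the knob is turned until the shutter is home (value of joint knob above 2.5 rad), for 0.2 s.
At the end, for the whole second after the job is handed in: The ball rests in the pocket (centre within 5 mm of the pocket's centre sideways and less than 6 mm above the bed), the knob is within 0.1 rad of its closed stop (above 2.5), and the middle of the shutter is within 6 mm of the pocket's middle along its slide (all of step 1 and value of joint knob above 2.5 rad and y of shutter_mid in the frame of pocket below 0.006 m and linear speed of ball below 0.02 m/s); the robot touches nothing.
It fails at once if the ball is picked up (its centre more than 25 mm above the bed) (z of ball_center in the frame of pocket above 0.025 m).
It fails at once if the ball is knocked off the bed (z of ball_center in the frame of pocket below -0.002 m).
It fails at once if the shutter is pushed directly by the robot (more than 4 N) (contact force between any of the fingers, the arm and shutter above 4 N).
It fails at once if a bystander (tip box, bottle or dish) is moved by more than 15 mm (distance of any of tip_box, medium_bottle, dish from where it was at the start of the episode above 0.015 m).
It also fails if it takes over 61 s, if anything falls off the work surface, if the arm or the gripper's body presses on something with over 40 N, if the wrist force passes 120 N, or if a joint passes its speed limit or range.

## Working session

There is one attempt and no reset: what is moved stays moved. The work goes in short steps, Python scripts to look and compute and a tool call to move; the robot and the scene stay as the last step left them, time stands still between calls to the robot, and variables do not carry over. Pictures are saved under pics/ and viewed, at most 10 in all, crops included, and the job is handed in when it is done.

Besides the shell and the picture viewer there is one more tool, called after "Call:" in YAML: its name, and indented under it one key for each argument. send_rows: Moves the arm, as the interface text tells. Its arguments: {"type":"object","properties":{"commands":{"type":"array","items":{"type":"array"}}},"required":["commands"]}

```bash
mkdir -p pics
cat > h.py <<'E'
import numpy as np, cv2
from plant import bot, optics, search_frame, place_of
np.set_printoptions(precision=4,suppress=True)
def snap(cam,name=None):
    im=optics.read_camera(cam)
    if name: cv2.imwrite('pics/'+name,im[:,:,::-1])
    return im,optics.get_calibration(cam)
def px(t,cam):
    r=place_of(t,cam)
    return [(np.array(d['centre'])*[512,384],round(d['conf'],2)) for d in r[:2]]
def tri(obs):
    A=[]
    for c,(u,v) in obs:
        P=c['K']@np.hstack([c['R'],np.reshape(c['t'],(3,1))])
        A+= [u*P[2]-P[0], v*P[2]-P[1]]
    A=np.array(A); A=A/np.linalg.norm(A[:,:3],axis=1)[:,None]
    return np.linalg.lstsq(A[:,:3],-A[:,3],rcond=None)[0]
def proj(c,X):
    p=c['K']@(c['R']@np.asarray(X)+np.ravel(c['t'])); return p[:2]/p[2]
def onz(c,uv,z):
    K,R,t=c['K'],c['R'],np.ravel(c['t'])
    d=R.T@np.linalg.solve(K,[uv[0],uv[1],1]); o=-R.T@t
    return o+d*(z-o[2])/d[2]
E
python3 - <<'E'
from h import *
o=bot.get_obs(); print(o['time_s'],o['tool_pos'],o['width'])
cal={};P={}
ims=[]
for c in ('scene','side'):
    im,cal[c]=snap(c); ims.append(im)
    for t in ('holder','pocket','ball_center','knob_ball','lamp_bar','shutter_mid','dish','tip_box','medium_bottle'):
        P[c,t]=px(t,c)
for t in ('holder','pocket','ball_center','knob_ball','lamp_bar','shutter_mid','dish','tip_box','medium_bottle'):
    a,b=P['scene',t],P['side',t]; print(t,a,b)
    if a and b:
        X=tri([(cal['scene'],a[0][0]),(cal['side'],b[0][0])]); print('   ',X,proj(cal['scene'],X)-a[0][0])
cv2.imwrite('pics/a1.png',ims[0][:,:,::-1]);cv2.imwrite('pics/a2.png',ims[1][:,:,::-1])
E
```

```text
0.0 [ 0.3035 -0.6024  0.2256] 0.08761263792502928
holder [(array([265.1136, 226.4832]), 0.98)] [(array([247.9104, 265.3824]), 0.63)]
    [ 0.589   0.0399 -0.0039] [1.0644 0.4988]
pocket [(array([251.392 , 246.1056]), 0.73)] [(array([243.5072, 235.8144]), 0.95)]
    [ 0.6382 -0.042   0.0194] [1.2597 0.6136]
ball_center [(array([229.3248, 232.896 ]), 0.55)] [(array([281.2928, 231.0144]), 0.41)]
    [ 0.5573 -0.0817  0.0267] [-1.2755 -0.7373]
knob_ball [(array([303.8208, 199.4112]), 0.67)] [(array([210.9952, 240.1152]), 0.83)]
    [0.6325 0.1415 0.1225] [-0.4109 -0.1596]
lamp_bar [(array([306.4832, 157.9008]), 0.89)] [(array([208.4864, 164.3136]), 0.89)]
    [0.6282 0.1324 0.3026] [0.1524 0.0663]
shutter_mid [(array([274.4832, 234.0864]), 0.58)] [(array([231.9872, 241.6128]), 0.59)]
    [0.6442 0.0286 0.0421] [-1.1871 -0.5335]
dish [(array([271.7184, 197.9904]), 0.61), (array([250.0096, 249.7152]), 0.56)] [(array([265.6768, 283.6992]), 0.83)]
    [0.5142 0.1117 0.0166] [0.2545 0.1249]
tip_box [(array([189.7984, 263.6928]), 0.77)] [(array([290.0992, 207.0144]), 0.61), (array([212.3776, 238.0032]), 0.15)]
    [ 0.5835 -0.2284  0.0143] [-0.2871 -0.1799]
medium_bottle [(array([318.976 , 183.0912]), 0.79)] [(array([220.9792, 340.992 ]), 0.95)]
    [0.5373 0.2936 0.0029] [-0.7181 -0.2579]
```

Run:
```python
from h import *
a=cv2.imread('pics/a1.png');b=cv2.imread('pics/a2.png')
a=cv2.resize(a[130:300,150:370],None,fx=2.6,fy=2.6,interpolation=cv2.INTER_CUBIC)
cv2.imwrite('pics/a1c.png',a)
b=cv2.resize(b[130:384,140:360],None,fx=2.3,fy=2.3,interpolation=cv2.INTER_CUBIC)
cv2.imwrite('pics/a2c.png',b)
```

```text
(no output)
```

View pics/a1c.png

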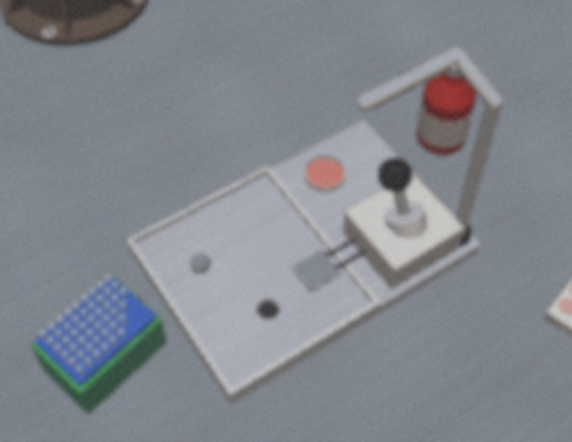

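View pics/a2c.png

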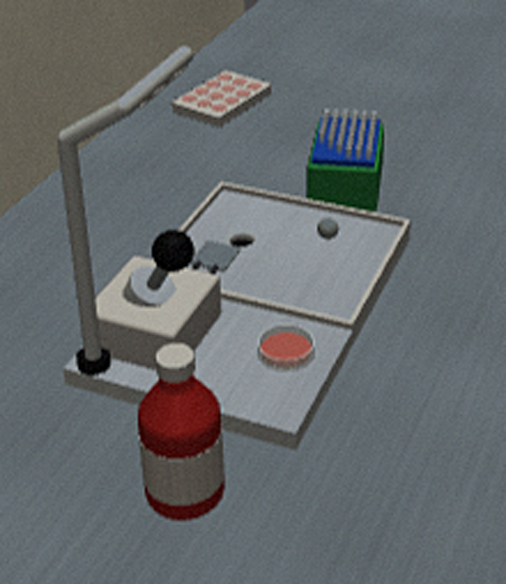

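The scene picture shows the ball at about crop (200,263), with the pocket at (268,309) and the shutter at (315,270). The knob is at (395,175) under the lamp bar. The side view agrees. I'll get the tool axes next, so I can bring the wrist camera over the bed.

Call:
send_rows:
  commands:
    - [0,[-0.046,0.032,0],0]
    - [0,[-0.046,0.032,0],0]
    - [0,[-0.046,0.032,0],0]
    - [0,[-0.046,0.032,0],0]
    - [0,[-0.046,0.032,0],0]
    - [0,[-0.046,0.032,0],0]
    - [0,[-0.046,0.032,0],0]
    - [0,[-0.046,0.032,0],0]
    - [0,[-0.046,0.032,0],0]
    - [0,[-0.046,0.032,0],0]
    - [0,[-0.046,0.032,0],0]

```text
time_s: 2.38
tool_pos: [0.5979, -0.0589, 0.2269]
eef_rot: [[-0.893, -0.45, 0.001], [-0.45, 0.893, 0.0], [-0.001, -0.0, -1.0]]
force: [1.9, -0.8, 1.1]
width: 0.0435
gripper_force: 0.0
```

Call:
send_rows:
  commands:
    - [0,[0,0,0],0.176]
    - [0,[0,0,0],0.176]
    - [0,[0,0,0],0.176]
    - [0,[0,0,0],0.176]
    - [0,[0,0,0],0.176]
    - [0,[0,0,0],0.176]
    - [0,[0,0,0],0.176]
    - [0,[0,0,0],0.176]
    - [0,[0,0,0],0.176]
    - [0,[0,0,0],0]

```text
time_s: 3.62
tool_pos: [0.5972, -0.0607, 0.2266]
eef_rot: [[-0.439, 0.898, 0.0], [0.898, 0.439, 0.0], [-0.0, 0.0, -1.0]]
force: [0.2, 0.2, 0.4]
width: 0.0438
gripper_force: 0.0
```

```bash
cat > look.py <<'E'
from h import *
import sys
def run(name):
    o=bot.get_obs(); print(o['time_s'],o['tool_pos'],o['eef_rot'],o['q'],o['width'])
    c=optics.get_calibration('wrist')
    im,_=snap('wrist',name)
    for t,z in (('pocket',.02),('ball_center',.032),('shutter_mid',.041)):
        for uv,cf in px(t,'wrist'): print(t,uv,cf,onz(c,uv,z))
    return o,c
if __name__=='__main__': run(sys.argv[1])
E
python3 look.py w1.png
```

```text
3.625 [ 0.5972 -0.0607  0.2266] [[-0.4393  0.8984  0.0001]
 [ 0.8984  0.4393  0.    ]
 [-0.      0.0001 -1.    ]] [  12.8287   13.565    -9.1406   -0.0008  -67.2877 -166.772 ] 0.043829555337601654
pocket [303.9232 171.1872] 0.66 [ 0.6431 -0.0428  0.02  ]
shutter_mid [336.4864 119.1936] 0.93 [0.6426 0.0245 0.041 ]
```

View pics/w1.png

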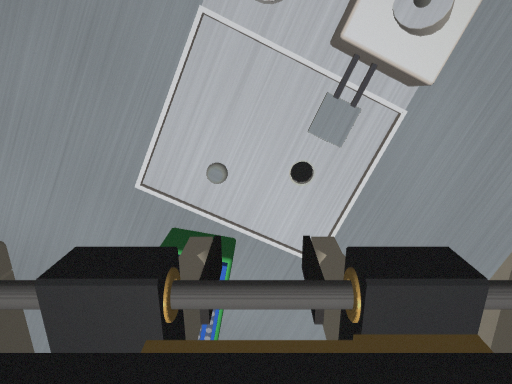

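Wrist view: the ball is at (217,173), the pocket at (302,172), and the shutter plate at (335,120). The rim corners are at (203,10), (405,112) and (138,186). I'll take another view from a shifted place to triangulate.

Call:
send_rows:
  commands:
    - [0,[-0.04,0.0,0.02],0]
    - [0,[-0.04,0.0,0.02],0]
    - [0,[0,0,0],0]
    - [0,[0,0,0],0]

```text
time_s: 4.32
tool_pos: [0.6322, -0.1328, 0.1864]
eef_rot: [[-0.439, 0.899, -0.0], [0.899, 0.439, -0.0], [0.0, -0.0, -1.0]]
force: [-0.7, 0.5, 0.4]
width: 0.0441
gripper_force: 0.0
```

```bash
cat > blob.py <<'E'
from h import *
def circ(im,guess,r=16):
    # refined centre of a round blob around guess: dark or by Hough
    g=cv2.medianBlur(cv2.cvtColor(im,cv2.COLOR_RGB2GRAY),3)
    x0,y0=int(guess[0])-40,int(guess[1])-40; x0=max(x0,0);y0=max(y0,0)
    s=cv2.resize(g[y0:y0+80,x0:x0+80],None,fx=4,fy=4,interpolation=cv2.INTER_CUBIC)
    h=cv2.HoughCircles(s,cv2.HOUGH_GRADIENT,1.5,60,param1=80,param2=25,minRadius=4*(r-8),maxRadius=4*(r+8))
    if h is None: return None
    h=h[0]; h=h[np.argsort(np.hypot(h[:,0]-4*(guess[0]-x0),h[:,1]-4*(guess[1]-y0)))]
    return np.array([h[0][0]/4+x0,h[0][1]/4+y0]), h[0][2]/4
E
python3 - <<'E'
from h import *
from blob import circ
im=cv2.imread('pics/w1.png')[:,:,::-1]
o=bot.get_obs(); print(o['time_s'],o['tool_pos'])
c2=optics.get_calibration('wrist'); im2,_=snap('wrist','w2.png')
# first pose calibration: shift camera back by TCP displacement (same orientation)
d=np.array([.5972,-.0607,.2266])-o['tool_pos']
c1=dict(c2); c1['t']=np.ravel(c2['t'])-c2['R']@d
for n,g,z in (('ball',(217,173),.032),('pocket',(302,172),.02)):
    a=circ(im,g,11); g2=proj(c2,onz(c1,a[0] if a else g,z)); b=circ(im2,g2,12)
    print(n,a,g2,b)
    if a: print(onz(c1,a[0],z))
    if a and b: print(onz(c2,b[0],z),tri([(c1,a[0]),(c2,b[0])]))
for t in ('ball_center','pocket'): print(t,px(t,'wrist'))
C=[onz(c1,p,.028) for p in((203,10),(405,112),(138,186))]; print(np.array(C))
for i,j in((0,1),(0,2)): v=C[j]-C[i]; print(np.hypot(*v[:2]),np.degrees(np.arctan2(v[1],v[0])))
E
```

```text
4.325 [ 0.6322 -0.1328  0.1864]
ball (array([216.9375, 173.3125], dtype=float32), np.float32(10.725)) [207.7173 100.1488] (array([208.0625,  99.1875], dtype=float32), np.float32(13.525))
[ 0.553  -0.0862  0.032 ]
[ 0.553  -0.0852  0.032 ] [ 0.5533 -0.085   0.0356]
pocket (array([302.3125, 172.6875], dtype=float32), np.float32(11.174999)) [310.4899 102.219 ] (array([310.3125, 101.5625], dtype=float32), np.float32(13.375))
[ 0.6421 -0.0452  0.02  ]
[ 0.6417 -0.0448  0.02  ] [ 0.6414 -0.0448  0.0227]
ball_center [(array([207.8208,  97.3056]), 0.56)]
pocket [(array([313.4976,  97.4976]), 0.93)]
[[ 0.4744  0.0587  0.028 ]
 [ 0.7083  0.0638  0.028 ]
 [ 0.4768 -0.1411  0.028 ]]
0.23396923691948077 1.2640151104884425
0.1997479497540688 -89.31593891382634
```

View pics/w2.png

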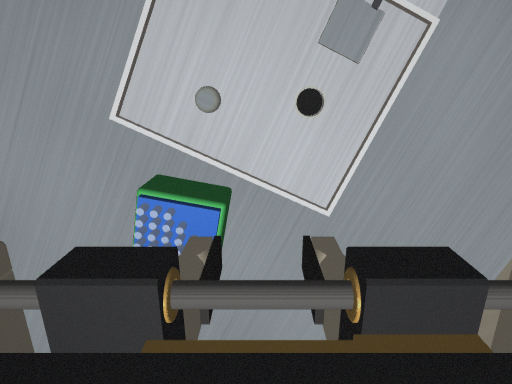

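Call:
send_rows:
  commands:
    - [0.2,[0,0,0],0.026]
    - [0.2,[0.0253,-0.0175,0.02],0]
    - [0.2,[0.0253,-0.0175,0.02],0]
    - [0.2,[0.0253,-0.0175,0.02],0]
    - [0.2,[0,0,0.015],0]
    - [0.2,[0,0,0],0]
    - [0.2,[0,0,0],0]

```text
time_s: 5.35
tool_pos: [0.5542, -0.0854, 0.1122]
eef_rot: [[-0.415, 0.91, 0.001], [0.91, 0.415, -0.0], [-0.001, 0.001, -1.0]]
force: [0.5, 1.3, 0.5]
width: 0.0524
gripper_force: 0.0
```

Run:
```python
from h import *
o=bot.get_obs();p=o['tool_pos'];E=np.array(o['eef_rot']);print(o['time_s'],p,E[:,1],o['width'],o['q'])
for n,X in (('ball',(.553,-.0855,.027)),('pocket',(.6418,-.045,.027))): print(n,E.T@(np.array(X)-p))
cal={c:snap(c,f'd_{c}.png')[1] for c in('scene','side')}
ims={c:cv2.imread(f'pics/d_{c}.png') for c in cal}
for c in cal: print(c,proj(cal[c],(.553,-.0855,.032)),px('ball_center',c),proj(cal[c],p))
a,b=[ (lambda q:cv2.resize(ims[c][int(q[1])-45:int(q[1])+45,int(q[0])-55:int(q[0])+55],None,fx=3.6,fy=3.6,interpolation=cv2.INTER_CUBIC))(proj(cal[c],(.553,-.0855,.05))) for c in ('scene','side')]
cv2.imwrite('pics/d.png',np.hstack([a,b]))
```

```text
5.35 [ 0.5542 -0.0854  0.1122] [0.91   0.4146 0.0011] 0.0524005537855519 [  11.2532   15.7052  -22.6572    0.0262  -51.5702 -166.776 ]
ball [ 0.0005 -0.0012  0.0852]
pocket [0.0005 0.0964 0.0853]
scene [226.1849 230.8206] [(array([272.384, 232.512]), 0.74), (array([228.5056, 232.896 ]), 0.38)] [224.4592 216.5826]
side [281.7537 229.5589] [(array([281.6   , 225.9072]), 0.62)] [281.5522 202.7309]
```

View pics/d.png

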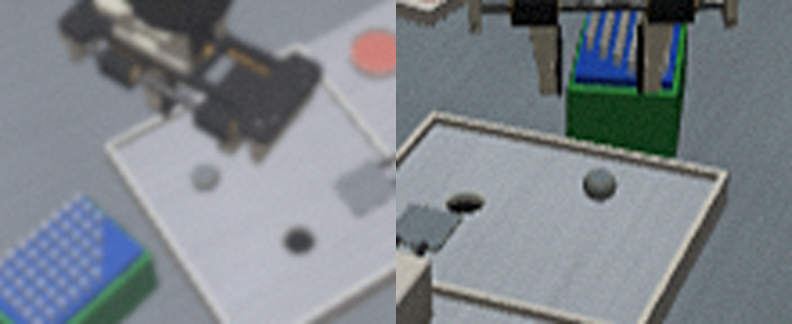

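The side view shows the ball centred between the fingers at crop (600,184), with the pocket at (465,204). I'm going down around it now.

Call:
send_rows:
  commands:
    - [0.2,[0.0005,-0.001,0.025],0]
    - [0.2,[0,0,0.025],0]
    - [0.2,[0,0,0.02],0]
    - [0.2,[0,0,0.015],0]
    - [0.2,[0,0,0],0]
    - [0,[0,0,0],0]
    - [-0.15,[0,0,0],0]
    - [-0.25,[0,0,0],0]
    - [-0.36,[0,0,0],0]
    - [-0.36,[0,0,0],0]

```text
time_s: 6.8
tool_pos: [0.5519, -0.0853, 0.0267]
eef_rot: [[-0.415, 0.91, 0.0], [0.91, 0.415, 0.0], [-0.0, 0.0, -1.0]]
force: [0.5, -0.4, -0.5]
width: 0.0283
gripper_force: 0.0
```

```bash
cat > chk.py <<'E'
from h import *
import sys
o=bot.get_obs();p=o['tool_pos'];E=np.array(o['eef_rot']);print(o['time_s'],p,E[:,1],o['width'],o['gripper_force'],o['force'])
cal={c:snap(c,f'd_{c}.png')[1] for c in('scene','side')}
out=[]
for c in cal:
    im=cv2.imread(f'pics/d_{c}.png'); q=proj(cal[c],(p[0],p[1],.04)).astype(int)
    print(c,px('ball_center',c),'tcp',proj(cal[c],(p[0],p[1],.032)))
    out.append(cv2.resize(im[q[1]-40:q[1]+40,q[0]-50:q[0]+50],None,fx=4,fy=4,interpolation=cv2.INTER_CUBIC))
cv2.imwrite('pics/'+sys.argv[1],np.hstack(out))
E
python3 chk.py e.png
```

```text
6.8 [ 0.5519 -0.0853  0.0267] [0.91   0.4147 0.0002] 0.02833103678986309 0.0 [ 0.4765 -0.3645 -0.4957]
scene [] tcp [226.0719 230.5431]
side [] tcp [282.11   229.6829]
```

View pics/e.png

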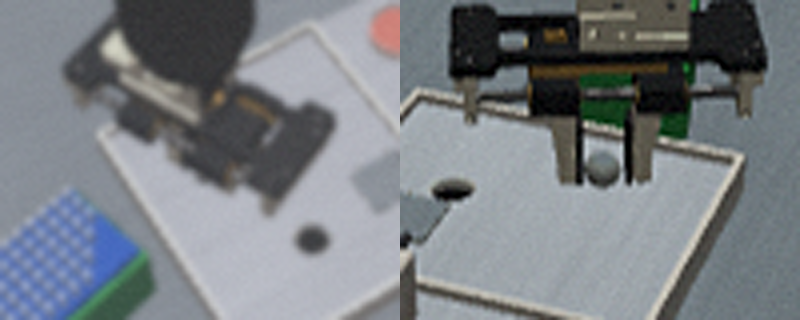

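The ball sits between the pads at (603,168) in the side view, so I'm rolling it toward the pocket.

Call:
send_rows:
  commands:
    - [-0.36,[0,0.002,0],0]
    - [-0.36,[0,0.004,0],0]
    - [-0.36,[0,0.006,0],0]
    - [-0.36,[0,0.006,0],0]
    - [-0.36,[0,0.006,0],0]
    - [-0.36,[0,0.006,0],0]
    - [-0.36,[0,0.006,0],0]
    - [-0.36,[0,0.006,0],0]
    - [-0.36,[0,0.006,0],0]
    - [-0.36,[0,0.006,0],0]
    - [-0.36,[0,0.006,0],0]
    - [-0.36,[0,0.006,0],0]
    - [-0.36,[0,0.006,0],0]
    - [-0.36,[0,0.006,0],0]
    - [-0.36,[0,0.006,0],0]
    - [-0.36,[0,0.005,0],0]
    - [-0.36,[0,0.004,0],0]
    - [-0.36,[0,0.003,0],0]
    - [-0.36,[0,0.0025,0],0]
    - [-0.36,[0,0,0],0]

```text
time_s: 9.5
tool_pos: [0.6416, -0.0444, 0.0265]
eef_rot: [[-0.415, 0.91, 0.0], [0.91, 0.415, -0.0], [-0.0, 0.0, -1.0]]
force: [0.2, 0.0, -0.5]
width: 0.028
gripper_force: 0.0
```

```bash
python3 chk.py f.png
```

```text
9.5 [ 0.6416 -0.0444  0.0265] [0.91   0.4147 0.    ] 0.027981094866594544 0.0 [ 0.1689  0.0084 -0.5095]
scene [(array([272.896, 233.088]), 0.33)] tcp [252.5322 245.8866]
side [(array([244.2752, 232.5888]), 0.59)] tcp [244.1096 230.5149]
```

View pics/f.png

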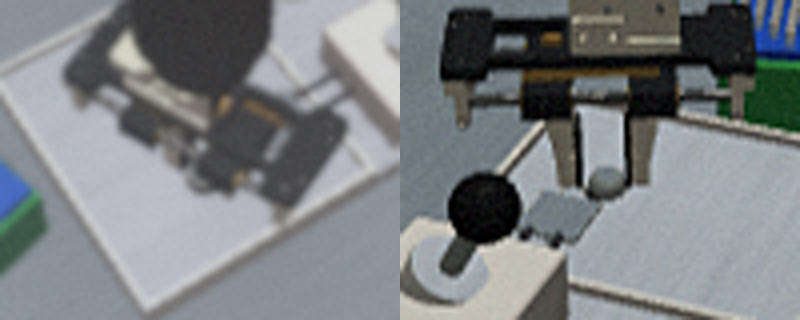

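The ball now sits about 3.5 px lower between the pads, so it has dropped in. I'll open, lift and confirm.

Call:
send_rows:
  commands:
    - [-0.1,[0,0,0],0]
    - [0,[0,0,0],0]
    - [0,[0,0,-0.03],0]
    - [0,[0,0,-0.05],0]
    - [0,[0,0,-0.06],0]
    - [0,[-0.03,0,-0.05],0]
    - [0,[0,0,0],0]
    - [0,[0,0,0],0]

```text
time_s: 10.7
tool_pos: [0.6535, -0.0718, 0.2161]
eef_rot: [[-0.414, 0.91, -0.0], [0.91, 0.414, 0.001], [0.001, -0.0, -1.0]]
force: [-0.8, -0.7, -1.5]
width: 0.0432
gripper_force: 0.0
```

Run:
```python
from h import *
from blob import circ
from look import run
o,c=run('g.png')
im=cv2.imread('pics/g.png')[:,:,::-1]
for n,X,r in(('pocket',(.6418,-.045,.02),11),('ballin',(.6418,-.045,.023),11)):
    g=proj(c,X); print(n,g,circ(im,g,r))
b=circ(im,proj(c,(.6418,-.045,.023)),10)
if b: print(onz(c,b[0],.023))
q=proj(c,(.6418,-.045,.023)).astype(int); print(im[q[1]-12:q[1]+13:4,q[0]-12:q[0]+13:4].mean(2).astype(int))
for cc in('scene','side'):
    cal=snap(cc)[1]
    for t in('knob_ball','ball_center','shutter_mid','lamp_bar'): print(cc,t,px(t,cc))
    for n,X in (('ball in',(.6418,-.045,.023)),('ball up',(.6418,-.045,.032)),('knob',(.6246,.1397,.126)),('lamp',(.6337,.1319,.3))): print('  pred',n,proj(cal,X))
```

```text
10.7 [ 0.6535 -0.0718  0.2161] [[-0.414   0.9103 -0.0004]
 [ 0.9103  0.414   0.0005]
 [ 0.0006 -0.0001 -1.    ]] [  10.6715   19.2834   -2.5425   -0.0356  -68.1896 -166.2025] 0.04323956699291441
pocket [261.888  142.1952] 0.76 [ 0.6405 -0.0432  0.02  ]
ball_center [257.28  143.616] 0.69 [ 0.6359 -0.0451  0.032 ]
shutter_mid [289.024  81.408] 0.73 [0.639  0.0247 0.041 ]
pocket [262.2794 144.1432] (array([261.5625, 143.9375], dtype=float32), np.float32(12.7125))
ballin [262.2855 144.554 ] (array([261.5625, 143.9375], dtype=float32), np.float32(12.7125))
[ 0.6408 -0.0447  0.023 ]
[[179 177 167 100 164 175 179]
 [182  66 111 108  82  34 178]
 [174 130 135 134 126  62 171]
 [107 136 133 133 132 100 152]
 [130 134 133 137 136  97 172]
 [177 122 133 133 124  98 180]
 [180 177 175 112 175 178 178]]
scene knob_ball [(array([304.6912, 196.1088]), 0.66)]
scene ball_center [(array([252.3136, 248.2944]), 0.63), (array([316.3136, 182.7072]), 0.52)]
scene shutter_mid [(array([274.4832, 233.8176]), 0.68)]
scene lamp_bar [(array([309.1968, 157.7856]), 0.74)]
  pred ball in [252.4374 247.489 ]
  pred ball up [252.4009 246.0187]
  pred knob [301.4419 197.0381]
  pred lamp [307.6694 160.0354]
side knob_ball [(array([212.8896, 236.8128]), 0.91), (array([290.2016, 209.3952]), 0.33)]
side ball_center [(array([242.5856, 234.0096]), 0.46)]
side shutter_mid [(array([232.192, 239.808]), 0.6)]
side lamp_bar [(array([206.592 , 165.8112]), 0.76), (array([220.0064, 341.9136]), 0.46)]
  pred ball in [244.2485 233.284 ]
  pred ball up [244.1433 230.3884]
  pred knob [213.9084 239.2768]
  pred lamp [206.5063 164.8925]
```

The ball is in the pocket at (0.641, -0.045), as all three views agree. The knob needs the tool to lean, and a row only has spin about tool z. I'll find out in free air what the arm does at its reach limit.

Call:
send_rows:
  commands:
    - [0.9,[-0.0166,0.0364,0],0]
    - [0.9,[-0.0166,0.0364,0],0]
    - [0.9,[-0.0166,0.0364,0],0]
    - [0.9,[-0.0166,0.0364,0],0]
    - [0.9,[-0.0166,0.0364,0],0]
    - [0.9,[-0.0166,0.0364,0],0]
    - [0.9,[-0.0166,0.0364,0],0]
    - [0.9,[0,0,0],0]
    - [0.9,[0,0,0],0]

```text
time_s: 12.52
tool_pos: [0.9338, -0.0719, 0.2153]
eef_rot: [[-0.415, 0.91, -0.001], [0.91, 0.415, -0.0], [0.0, -0.001, -1.0]]
force: [-0.7, -0.4, 0.4]
width: 0.0834
gripper_force: 0.0
```

Run:
```python
from h import *
o=bot.get_obs();print(o['time_s'],o['tool_pos'],o['eef_rot'],o['q'],o['width'])
def dark(cc):
    im,cal=snap(cc,f'k_{cc}.png'); 
    g0=proj(cal,(.627,.1405,.126)).astype(int); g=im.max(2)[g0[1]-18:g0[1]+19,g0[0]-18:g0[0]+19]
    m=(g<60).astype(np.uint8); n,l,s,ce=cv2.connectedComponentsWithStats(m)
    i=1+np.argmax(s[1:,4]); print(cc,s[i],ce[i]+g0-18)
    return cal,(s[i][:2]+s[i][2:4]/2-.5+g0-18, ce[i]+g0-18)
a=dark('scene');b=dark('side')
for k in(0,1): X=tri([(a[0],a[1][k]),(b[0],b[1][k])]); print(X,proj(a[0],X)-a[1][k])
```

```text
12.525 [ 0.9338 -0.0719  0.2153] [[-0.4146  0.91   -0.0015]
 [ 0.91    0.4146 -0.0003]
 [ 0.0003 -0.0015 -1.    ]] [   7.4143   48.9519   48.8805    0.0055  -90.0144 -162.9204] 0.08341160977672062
scene [20 17  3  4  6] [305.3333 197.5   ]
side [ 10   9  20  26 273] [214.1209 239.5311]
[0.6258 0.1481 0.1215] [-1.2313 -0.4834]
[0.6275 0.1452 0.1265] [-1.8118 -0.7166]
```

Call:
send_rows:
  commands:
    - [0.9,[-0.0166,0.0364,0],0]
    - [0.9,[-0.0166,0.0364,0],0]
    - [0.9,[-0.0166,0.0364,0],0]
    - [0.9,[-0.0166,0.0364,0],0]
    - [0.9,[-0.0166,0.0364,0],0]
    - [0.9,[0,0,0],0]
    - [0.9,[0,0,0],0]

```text
time_s: 13.5
tool_pos: [1.0415, -0.0658, 0.1882]
eef_rot: [[-0.412, 0.906, 0.099], [0.909, 0.415, -0.016], [-0.056, 0.083, -0.995]]
force: [0.7, -0.6, 0.0]
width: 0.0832
gripper_force: 0.0
```

Run:
```python
from h import *
o=bot.get_obs();print(o['time_s'],o['tool_pos'],o['eef_rot'],o['q'])
```

```text
13.5 [ 1.0415 -0.0658  0.1882] [[-0.412   0.9058  0.099 ]
 [ 0.9095  0.4154 -0.0159]
 [-0.0555  0.0835 -0.995 ]] [   7.5782   62.0234   71.6908    1.6568  -94.1534 -162.8756]
```

Beyond its reach the arm leans the tool outward, and that's the direction the stem needs. I'll push further, then see whether the lean is kept on the way back.

Call:
send_rows:
  commands:
    - [0.9,[-0.0166,0.0364,0],0]
    - [0.9,[-0.0166,0.0364,0],0]
    - [0.9,[-0.0166,0.0364,0],0]
    - [0.9,[-0.0166,0.0364,0],0]
    - [0.9,[0,0,0],0]

```text
time_s: 14.12
tool_pos: [1.0936, -0.0593, 0.1702]
eef_rot: [[-0.403, 0.891, 0.209], [0.908, 0.418, -0.033], [-0.117, 0.176, -0.977]]
force: [-1.7, 0.2, 0.3]
width: 0.0831
gripper_force: 0.0
```

Call:
send_rows:
  commands:
    - [0.9,[0.0166,-0.0364,0],0]
    - [0.9,[0.0166,-0.0364,0],0]
    - [0.9,[0,0,0],0]

```text
time_s: 14.5
tool_pos: [1.0206, -0.0602, 0.1546]
eef_rot: [[-0.403, 0.893, 0.201], [0.908, 0.418, -0.034], [-0.115, 0.169, -0.979]]
force: [1.5, 0.4, 0.1]
width: 0.0832
gripper_force: 0.0
```

The lean is kept. I'll keep going, drifting a little to +y so that its azimuth matches the stem.

Call:
send_rows:
  commands:
    - [0.9,[-0.0064,0.0424,-0.0022],0]
    - [0.9,[-0.0064,0.0424,-0.0022],0]
    - [0.9,[-0.0064,0.0424,-0.0022],0]
    - [0.9,[-0.0064,0.0424,-0.0022],0]
    - [0.9,[-0.0064,0.0424,-0.0022],0]
    - [0.9,[-0.0064,0.0424,-0.0022],0]
    - [0.9,[-0.0064,0.0424,-0.0022],0]
    - [0.9,[0,0,0],0]

```text
time_s: 15.5
tool_pos: [1.1537, 0.0258, 0.1951]
eef_rot: [[-0.38, 0.849, 0.367], [0.904, 0.425, -0.047], [-0.196, 0.314, -0.929]]
force: [0.4, -1.3, 0.2]
width: 0.0835
gripper_force: 0.0
```

Run:
```python
from h import *
o=bot.get_obs();print(o['time_s'],o['tool_pos'],o['eef_rot'],o['q'])
```

```text
15.5 [1.1537 0.0258 0.1951] [[-0.3799  0.8492  0.3669]
 [ 0.9041  0.4247 -0.0469]
 [-0.1957  0.3139 -0.9291]] [  13.2401   64.2108   71.7108    7.6459  -77.1621 -168.9512]
```

Call:
send_rows:
  commands:
    - [0.9,[-0.0172,0.0371,0.0054],0]
    - [0.9,[-0.0172,0.0371,0.0054],0]
    - [0.9,[-0.0172,0.0371,0.0054],0]
    - [0.9,[-0.0172,0.0371,0.0054],0]
    - [0.9,[0,0,0],0]

```text
time_s: 16.12
tool_pos: [1.2, 0.0203, 0.2035]
eef_rot: [[-0.354, 0.805, 0.476], [0.902, 0.429, -0.055], [-0.249, 0.409, -0.878]]
force: [0.2, -0.2, -0.8]
width: 0.0833
gripper_force: 0.0
```

Run:
```python
from h import *
o=bot.get_obs();print(o['time_s'],o['tool_pos'],o['eef_rot'],o['q'])
```

```text
16.125 [1.2    0.0203 0.2035] [[-0.3538  0.8053  0.4758]
 [ 0.9016  0.4289 -0.0555]
 [-0.2487  0.4093 -0.8778]] [  12.9829   65.2649   71.7094    9.8931  -69.527  -169.5947]
```

Lean is 28.6°, within 4° of the stem's axis. I'll back off and spin to the start angle for the turn.

Call:
send_rows:
  commands:
    - [0.9,[-0.01,-0.0254,-0.0432],0]
    - [0.9,[-0.01,-0.0254,-0.0432],0]
    - [0.9,[-0.01,-0.0254,-0.0432],0]
    - [0.9,[-0.01,-0.0254,-0.0432],0]
    - [0.9,[0,0,0],-0.177]
    - [0.9,[0,0,0],-0.177]
    - [0.9,[0,0,0],-0.177]
    - [0.9,[0,0,0],-0.177]
    - [0.9,[0,0,0],-0.177]
    - [0.9,[0,0,0],-0.177]
    - [0.9,[0,0,0],-0.177]
    - [0.9,[0,0,0],-0.177]
    - [0.9,[0,0,0],-0.177]
    - [0.9,[0,0,0],-0.177]
    - [0.9,[0,0,0],-0.177]
    - [0.9,[0,0,0],-0.177]
    - [0.9,[0,0,0],-0.177]
    - [0.9,[0,0,0],-0.177]

```text
time_s: 18.38
tool_pos: [1.0506, -0.0492, 0.3244]
eef_rot: [[-0.212, -0.853, 0.476], [-0.976, 0.212, -0.055], [-0.054, -0.476, -0.878]]
force: [-0.1, -0.3, 0.5]
width: 0.0833
gripper_force: 0.0
```

```bash
cat > st.py <<'E'
from h import *
import sys
o=bot.get_obs();p=o['tool_pos'];E=np.array(o['eef_rot']);print(o['time_s'],p,E,o['q'],o['width'],o['gripper_force'],o['force'],o['ft_torque'])
for X in eval(sys.argv[1]) if len(sys.argv)>1 else []: print(X,E.T@(np.array(X)-p))
E
python3 st.py "[(.9,-.05,.36),(.45,-.05,.36)]"
python3 - <<'E'
from h import *
# knob measurement from saved pictures: dark round blob
cs,cd=optics.get_calibration('scene'),optics.get_calibration('side')
for cc,c in(('scene',cs),('side',cd)):
    im=cv2.imread(f'pics/k_{cc}.png'); g=im.max(2); q=proj(c,(.6255,.1405,.126)).astype(int)
    s=g[q[1]-16:q[1]+17,q[0]-16:q[0]+17]; 
    for th in (70,80,95):
        m=(s<th).astype(np.uint8); n,l,st,ce=cv2.connectedComponentsWithStats(m); i=1+np.argmax(st[1:,4])
        (x,y),r=cv2.minEnclosingCircle(np.argwhere(cv2.morphologyEx((l==i).astype(np.uint8),cv2.MORPH_OPEN,np.ones((5,5),np.uint8)))[:,::-1].astype(np.int32)) if st[i,4]>60 else ((0,0),0)
        print(cc,th,st[i],'centre',x+q[0]-16,y+q[1]-16,r)
    print('pred',proj(c,(.6246,.1397,.126)))
E
```

```text
18.375 [ 1.0506 -0.0492  0.3244] [[-0.2121 -0.8535  0.476 ]
 [-0.9758  0.2118 -0.0552]
 [-0.0537 -0.4762 -0.8777]] [ 10.6728  39.8754  35.3944   9.6271 -58.3495 -26.7979] 0.08326645726925731 0.0 [-0.0891 -0.3437  0.5276] [0.1732 1.6762 0.023 ]
(0.9, -0.05, 0.36) [ 0.0308  0.1115 -0.1029]
(0.45, -0.05, 0.36) [ 0.1263  0.4955 -0.3171]
scene 70 [28  5  5 28 78] centre 316.0 201.5 3.6401548385620117
scene 80 [27  3  6 30 93] centre 315.0 204.0 9.219644546508789
scene 95 [ 27   2   6  31 110] centre 314.5 203.0 10.30786418914795
pred [301.4419 197.0381]
side 70 [  7   6  20  27 303] centre 214.04237365722656 238.53389835357666 9.604940414428711
side 80 [  7   6  20  27 316] centre 212.5 242.5 13.729630470275879
side 95 [  7   0  24  33 338] centre 212.5 242.5 13.729630470275879
pred [213.9084 239.2768]
```

Call:
send_rows:
  commands:
    - [0.9,[0,0,0],0.17]
    - [0.9,[0,0,0],0.17]
    - [0.9,[0,0,0],0.17]
    - [0.9,[0,0,0],0.17]
    - [0.9,[0,0,0],0.17]
    - [0.9,[0,0,0],0.17]
    - [0.9,[0,0,0],0.17]
    - [0.9,[0,0,0],0.165]

```text
time_s: 19.38
tool_pos: [1.0507, -0.0492, 0.3244]
eef_rot: [[-0.879, 0.034, 0.476], [0.009, 0.998, -0.055], [-0.477, -0.044, -0.878]]
force: [0.2, 0.4, -0.5]
width: 0.0829
gripper_force: 0.0
```

```bash
python3 st.py "[(.45,-.05,.36),(.515,.153,.329),(.577,.1456,.2147),(.634,.139,.1093)]"
```

```text
19.375 [ 1.0507 -0.0492  0.3244] [[-0.8788  0.0344  0.476 ]
 [ 0.0092  0.9984 -0.0551]
 [-0.4771 -0.0441 -0.8777]] [  10.6729   39.8773   35.3955    9.6261  -58.3495 -105.0835] 0.0829349658979469 0.0 [ 0.1808  0.3599 -0.4618] [ 0.0737  1.5833 -0.0504]
(0.45, -0.05, 0.36) [ 0.5109 -0.0231 -0.3171]
(0.515, 0.153, 0.329) [ 0.4704  0.1832 -0.2701]
(0.577, 0.1456, 0.2147) [ 0.4704  0.183  -0.1399]
(0.634, 0.139, 0.1093) [ 0.4705  0.183  -0.0199]
```

Call:
send_rows:
  commands:
    - [0.9,[0.0454,-0.0021,-0.0286],0]
    - [0.9,[0.0454,-0.0021,-0.0286],0]
    - [0.9,[0.0454,-0.0021,-0.0286],0]
    - [0.9,[0.0454,-0.0021,-0.0286],0]
    - [0.9,[0.0454,-0.0021,-0.0286],0]
    - [0.9,[0.0454,-0.0021,-0.0286],0]
    - [0.9,[0.0454,-0.0021,-0.0286],0]
    - [0.9,[0.0454,-0.0021,-0.0286],0]
    - [0.9,[0.0454,-0.0021,-0.0286],0]
    - [0.9,[0.0454,-0.0021,-0.0286],0]
    - [0.9,[0,0,0],0]

```text
time_s: 20.75
tool_pos: [0.5123, -0.0531, 0.3624]
eef_rot: [[-0.877, 0.029, 0.48], [0.004, 0.999, -0.052], [-0.481, -0.044, -0.876]]
force: [0.8, 0.1, -0.4]
width: 0.0834
gripper_force: 0.0
```

```bash
python3 st.py "[(.515,-.05,.36),(.515,.153,.329)]"
```

```text
20.75 [ 0.5123 -0.0531  0.3624] [[-0.8767  0.0287  0.4801]
 [ 0.0042  0.9986 -0.0522]
 [-0.481  -0.0438 -0.8756]] [  26.9666  -17.614   -35.5162   20.4401  -49.1673 -128.2818] 0.08340916810986564 0.0 [ 0.7561  0.0621 -0.3669] [ 0.2241  1.4443 -0.0024]
(0.515, -0.05, 0.36) [-0.0012  0.0033  0.0032]
(0.515, 0.153, 0.329) [0.0145 0.2073 0.0198]
```

Call:
send_rows:
  commands:
    - [0.9,[0.0029,0.0415,0.004],0]
    - [0.9,[0.0029,0.0415,0.004],0]
    - [0.9,[0.0029,0.0415,0.004],0]
    - [0.9,[0.0029,0.0415,0.004],0]
    - [0.9,[0.0029,0.0415,0.004],0]
    - [0.9,[0,0,0],0]
    - [0.9,[0,0,0],0]

```text
time_s: 21.62
tool_pos: [0.5178, 0.1537, 0.3254]
eef_rot: [[-0.88, 0.029, 0.475], [0.003, 0.998, -0.055], [-0.476, -0.047, -0.878]]
force: [0.0, -1.5, -0.0]
width: 0.083
gripper_force: 0.0
```

```bash
python3 st.py "[(.577,.1456,.2147),(.634,.139,.1093)]"
python3 - <<'E'
from h import *
c=optics.get_calibration('wrist'); im,_=snap('wrist','n_w.png'); print(proj(c,(.625,.14,.126)),px('knob_ball','wrist'),px('lamp_bar','wrist'),proj(c,(.6337,.1319,.3)))
E
```

```text
21.625 [0.5178 0.1537 0.3254] [[-0.8796  0.0291  0.4748]
 [ 0.0033  0.9985 -0.0551]
 [-0.4756 -0.0469 -0.8784]] [  52.5482  -10.6801  -39.2916   32.1153  -50.5275 -161.9255] 0.08303424302567983 0.0 [ 0.007  -1.4887 -0.049 ] [ 0.1342  1.5908 -0.0054]
(0.577, 0.1456, 0.2147) [ 0.0006 -0.0012  0.1258]
(0.634, 0.139, 0.1093) [ 0.0006 -0.0012  0.2458]
[260.7986 163.3707] [(array([259.7888, 161.0112]), 0.71)] [(array([241.2032, 301.0176]), 0.62)] [242.0356 301.4063]
```

View pics/n_w.png

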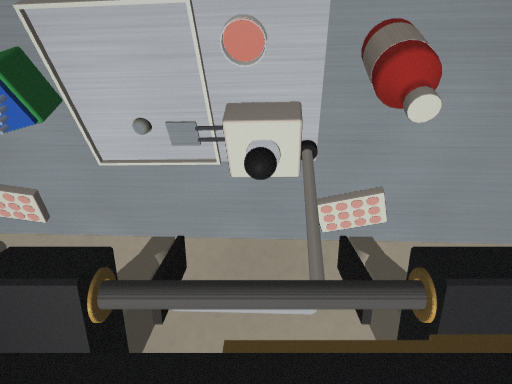

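The wrist view shows the knob at (260,162), within 2 px of my estimate. The ball is in the pocket at (142,126). I'm coming down along the stem.

Call:
send_rows:
  commands:
    - [0.9,[0.0006,-0.0012,0.04],0]
    - [0.9,[0,0,0.04],0]
    - [0.9,[0,0,0.04],0]
    - [0.9,[0,0,0.03],0]
    - [0.9,[0,0,0.03],0]
    - [0.9,[0,0,0.02],0]
    - [0.9,[0,0,0.02],0]
    - [0.9,[0,0,0.015],0]
    - [0.9,[0,0,0.01],0]
    - [0.9,[0,0,0],0]
    - [0.9,[0,0,0],0]

```text
time_s: 23.15
tool_pos: [0.638, 0.1339, 0.1334]
eef_rot: [[-0.903, 0.015, 0.43], [-0.005, 0.999, -0.045], [-0.43, -0.043, -0.902]]
force: [1.4, 0.2, -0.9]
width: 0.0837
gripper_force: 0.0
```

```bash
python3 st.py "[(.634,.139,.1093)]"
```

```text
23.15 [0.638  0.1339 0.1334] [[-0.9027  0.015   0.43  ]
 [-0.0049  0.999  -0.0452]
 [-0.4302 -0.0429 -0.9017]] [  29.4271   10.7235  -48.5589   57.8166  -17.2236 -173.6011] 0.08371564694155843 0.0 [ 1.4401  0.1677 -0.9194] [ 0.1334  1.378  -0.0143]
(0.634, 0.139, 0.1093) [0.014  0.0061 0.0197]
```

Call:
send_rows:
  commands:
    - [0.9,[0,0,0],-0.17]
    - [0.9,[0,0,0],-0.17]
    - [0.9,[0,0,0],-0.17]
    - [0.9,[0,0,0],0]

```text
time_s: 23.65
tool_pos: [0.638, 0.134, 0.1336]
eef_rot: [[-0.795, -0.427, 0.43], [-0.491, 0.87, -0.045], [-0.355, -0.247, -0.902]]
force: [-0.3, -0.2, -0.4]
width: 0.083
gripper_force: 0.0
```

```bash
python3 st.py "[(.6332,.1391,.1089)]"
```

```text
23.65 [0.638  0.134  0.1336] [[-0.7953 -0.4269  0.4303]
 [-0.4912  0.8699 -0.0448]
 [-0.3552 -0.247  -0.9016]] [  29.4385   10.6981  -48.5614   57.8209  -17.2186 -144.4446] 0.08297632065976124 0.0 [-0.3179 -0.2178 -0.4159] [ 0.1816  1.4129 -0.0558]
(0.6332, 0.1391, 0.1089) [0.0101 0.0126 0.02  ]
```

Call:
send_rows:
  commands:
    - [0.9,[0.005,0.0063,0],0]
    - [0.9,[0.005,0.0063,0],0]
    - [0.9,[0,0,0.01],0]
    - [0.9,[0,0,0.01],0]
    - [0.9,[0,0,0],0]
    - [0.9,[0,0,0],0]

```text
time_s: 24.4
tool_pos: [0.6335, 0.1385, 0.1088]
eef_rot: [[-0.796, -0.425, 0.43], [-0.49, 0.871, -0.046], [-0.355, -0.247, -0.902]]
force: [-0.6, -0.1, -0.5]
width: 0.0835
gripper_force: 0.0
```

```bash
python3 st.py "[(.6332,.1391,.1089)]"
```

```text
24.4 [0.6335 0.1385 0.1088] [[-0.7963 -0.4255  0.43  ]
 [-0.4898  0.8706 -0.0455]
 [-0.355  -0.2469 -0.9017]] [  23.3452   12.0374  -52.3774   76.844   -12.5862 -158.6411] 0.08354485413827974 0.0 [-0.6163 -0.1385 -0.5231] [ 0.1773  1.422  -0.0202]
(0.6332, 0.1391, 0.1089) [-0.0001  0.0006 -0.0002]
```

In place on the knob. I'll spin back with the fingers open, then grip.

Call:
send_rows:
  commands:
    - [0.9,[0,0,0],-0.165]
    - [0.9,[0,0,0],-0.165]
    - [0.9,[0,0,0],-0.165]
    - [0.9,[0,0,0],-0.165]
    - [0.9,[0,0,0],-0.165]
    - [0.9,[0,0,0],-0.165]
    - [0.9,[0,0,0],-0.165]
    - [0.9,[0,0,0],0]

```text
time_s: 25.4
tool_pos: [0.6335, 0.1393, 0.109]
eef_rot: [[0.068, -0.9, 0.43], [-0.994, -0.097, -0.045], [0.082, -0.425, -0.902]]
force: [-0.7, -0.0, -0.2]
width: 0.0834
gripper_force: 0.0
```

```bash
python3 st.py "[(.6332,.1391,.1089)]"
```

```text
25.4 [0.6335 0.1393 0.109 ] [[ 0.0684 -0.9     0.4304]
 [-0.9943 -0.097  -0.0448]
 [ 0.0821 -0.4249 -0.9015]] [ 23.3834  12.0254 -52.3719  76.904  -12.5691 -92.5212] 0.0833929113055893 0.0 [-0.7299 -0.016  -0.1564] [ 0.1315  1.5578 -0.0034]
(0.6332, 0.1391, 0.1089) [ 0.0002  0.0004 -0.    ]
```

Call:
send_rows:
  commands:
    - [-1,[0,0,0],0]
    - [-1,[0,0,0],0]
    - [-1,[0,0,0],0]
    - [-1,[0,0,0],0]
    - [-1,[0,0,0],0]
    - [-1,[0,0,0],0]

```text
time_s: 26.15
tool_pos: [0.6326, 0.1386, 0.1078]
eef_rot: [[0.07, -0.901, 0.429], [-0.994, -0.099, -0.045], [0.083, -0.423, -0.902]]
force: [-4.8, -0.7, 1.5]
width: 0.0388
gripper_force: 30.0
```

Call:
send_rows:
  commands:
    - [-1,[0,0,0],0.1]
    - [-1,[0,0,0],0.1]
    - [-1,[0,0,0],0.1]
    - [-1,[0,0,0],0.1]
    - [-1,[0,0,0],0]

```text
time_s: 26.78
tool_pos: [0.6327, 0.1388, 0.1076]
eef_rot: [[-0.286, -0.857, 0.428], [-0.954, 0.296, -0.045], [-0.088, -0.422, -0.902]]
force: [-2.9, 0.2, 0.2]
width: 0.0385
gripper_force: 30.0
```

```bash
cat > sh.py <<'E'
from h import *
o=bot.get_obs();E=np.array(o['eef_rot']);print(o['time_s'],o['tool_pos'],E[:,0],E[:,2],o['q'],o['width'],o['gripper_force'],o['force'],'torque about z',E[:,2]@np.array(o['ft_torque']))
t=np.radians(1.0);R=np.array([[np.cos(t),-np.sin(t)],[np.sin(t),np.cos(t)]]);po=np.array([.6415,-.0448])
def hp(X): return R.T@(X[:2]-po)+[.05,-.085]
for c in('scene','side'):
    cal=snap(c,f's_{c}.png')[1]
    for uv,cf in px('shutter_mid',c)[:1]: y=hp(onz(cal,uv,.041)); print(c,uv,cf,'holder xy',y,'knob',(-.012-y[1])/.0275)
E
python3 sh.py
python3 - <<'E'
from h import *
t=np.radians(1.0);R=np.array([[np.cos(t),-np.sin(t)],[np.sin(t),np.cos(t)]]);po=np.array([.6415,-.0448])
for c,uv in(('scene',(274.48,234.0)),('side',(232.0,240.7))):
    print('start',c,R.T@(onz(optics.get_calibration(c),uv,.041)[:2]-po)+[.05,-.085])
E
```

```text
26.775 [0.6327 0.1388 0.1076] [-0.2859 -0.9542 -0.0879] [ 0.4285 -0.0452 -0.9024] [  23.3127   12.0866  -52.4581   76.9991  -12.5124 -115.3627] 0.03853704928238461 30.00090390443802 [-2.8788  0.2188  0.2035] torque about z 0.1649807480185725
scene [268.8    234.5856] 0.66 holder xy [ 0.0489 -0.0247] knob 0.46336184756285465
start scene [ 0.0567 -0.0091]
start side [ 0.0536 -0.0197]
```

The shutter followed. Continuing the stroke.

Call:
send_rows:
  commands:
    - [-1,[0,0,0],0.12]
    - [-1,[0,0,0],0.12]
    - [-1,[0,0,0],0.12]
    - [-1,[0,0,0],0.12]
    - [-1,[0,0,0],0.12]
    - [-1,[0,0,0],0.12]
    - [-1,[0,0,0],0.12]
    - [-1,[0,0,0],0.1]
    - [-1,[0,0,0],0]

```text
time_s: 28.1
tool_pos: [0.6329, 0.1386, 0.1079]
eef_rot: [[-0.86, -0.275, 0.429], [-0.325, 0.945, -0.045], [-0.393, -0.178, -0.902]]
force: [-4.8, -0.4, -2.0]
width: 0.0385
gripper_force: 30.0
```

```bash
python3 sh.py
```

```text
28.1 [0.6329 0.1386 0.1079] [-0.8604 -0.3248 -0.3926] [ 0.4288 -0.0454 -0.9022] [  23.3051   12.0796  -52.4408   76.9945  -12.5283 -169.1592] 0.0385227076215374 30.00056952238083 [-4.7662 -0.3861 -1.9733] torque about z 0.23334559562477009
scene [265.216  239.1168] 0.66 holder xy [ 0.056  -0.0427] knob 1.118019518644661
side [237.5168 232.5888] 0.64 holder xy [ 0.056  -0.0575] knob 1.6540458674029626
```

Call:
send_rows:
  commands:
    - [0.7,[0,0,0],0]
    - [0.7,[0,0,0],0]
    - [0.7,[0,0,0],0]
    - [0.7,[0,0,0],-0.17]
    - [0.7,[0,0,0],-0.17]
    - [0.7,[0,0,0],-0.17]
    - [0.7,[0,0,0],-0.17]
    - [0.7,[0,0,0],-0.17]
    - [0.7,[0,0,0],-0.17]
    - [0.7,[0,0,0],-0.17]
    - [0.7,[0,0,0],-0.17]
    - [0.7,[0,0,0],0]
    - [-1,[0,0,0],0]
    - [-1,[0,0,0],0]
    - [-1,[0,0,0],0]
    - [-1,[0,0,0],0]
    - [-1,[0,0,0],0]

```text
time_s: 30.42
tool_pos: [0.6325, 0.1387, 0.1078]
eef_rot: [[0.088, -0.899, 0.429], [-0.992, -0.119, -0.045], [0.092, -0.421, -0.902]]
force: [-4.9, 0.1, 1.6]
width: 0.0385
gripper_force: 30.0
```

Call:
send_rows:
  commands:
    - [-1,[0,0,0],0.12]
    - [-1,[0,0,0],0.12]
    - [-1,[0,0,0],0.12]
    - [-1,[0,0,0],0.12]
    - [-1,[0,0,0],0.12]
    - [-1,[0,0,0],0.12]
    - [-1,[0,0,0],0.1]
    - [-1,[0,0,0],0.1]
    - [-1,[0,0,0],0]

```text
time_s: 31.55
tool_pos: [0.6329, 0.1388, 0.1077]
eef_rot: [[-0.662, -0.615, 0.429], [-0.695, 0.717, -0.045], [-0.28, -0.328, -0.902]]
force: [-0.2, 0.4, -1.4]
width: 0.0385
gripper_force: 30.0
```

```bash
python3 sh.py
```

```text
31.55 [0.6329 0.1388 0.1077] [-0.662  -0.6954 -0.2796] [ 0.4286 -0.0452 -0.9024] [  23.3101   12.093   -52.4426   76.991   -12.5138 -144.0194] 0.038527296092671 30.0003182888031 [-0.2114  0.4196 -1.3925] torque about z 0.21104544524916757
scene [254.5152 242.496 ] 0.87 holder xy [ 0.048  -0.0761] knob 2.329575006337391
side [241.7152 226.0992] 0.48 holder xy [ 0.0586 -0.089 ] knob 2.7991048104275134
```

Call:
send_rows:
  commands:
    - [-1,[0,0,0],0.06]
    - [-1,[0,0,0],0.06]
    - [-1,[0,0,0],0.05]
    - [-1,[0,0,0],0]

```text
time_s: 32.25
tool_pos: [0.6328, 0.1388, 0.1078]
eef_rot: [[-0.756, -0.495, 0.429], [-0.565, 0.824, -0.045], [-0.331, -0.277, -0.902]]
force: [-3.2, 0.4, -2.1]
width: 0.0384
gripper_force: 30.0
```

```bash
python3 sh.py
```

```text
32.25 [0.6328 0.1388 0.1078] [-0.7558 -0.5652 -0.3307] [ 0.4288 -0.0454 -0.9023] [  23.3134   12.0807  -52.4466   77.0066  -12.527  -153.6988] 0.038353516862659934 30.000077784061432 [-3.2066  0.4248 -2.1495] torque about z -0.020228519934870577
scene [254.72   244.1856] 0.72 holder xy [ 0.0532 -0.0787] knob 2.4252060979763232
side [245.7088 226.2144] 0.56 holder xy [ 0.0487 -0.0922] knob 2.917373214352016
```

Call:
send_rows:
  commands:
    - [-1,[0,0,0],0.06]
    - [-1,[0,0,0],0.06]
    - [-1,[0,0,0],0.05]
    - [-1,[0,0,0],0]

```text
time_s: 32.95
tool_pos: [0.6335, 0.1389, 0.1083]
eef_rot: [[-0.828, -0.36, 0.43], [-0.418, 0.907, -0.046], [-0.373, -0.217, -0.902]]
force: [-0.9, 0.6, -4.3]
width: 0.0384
gripper_force: 30.0
```

```bash
python3 sh.py
```

```text
32.95 [0.6335 0.1389 0.1083] [-0.8282 -0.4181 -0.3733] [ 0.4296 -0.0457 -0.9019] [  23.3167   12.0914  -52.3895   77.0355  -12.5635 -163.4355] 0.038431247020134604 29.999670088291168 [-0.9065  0.5523 -4.2857] torque about z -0.5269855998480367
scene [251.8016 243.8016] 0.6 holder xy [ 0.0473 -0.0853] knob 2.6643803158587085
side [241.8176 227.7888] 0.57 holder xy [ 0.055  -0.0818] knob 2.5369010593919414
```

The torque jumped to 0.53 N m, which is the slip limit, so the stop is reached and the shutter reads about −83 mm. Now I'll let go.

Call:
send_rows:
  commands:
    - [0.9,[0,0,0],0]
    - [0.9,[0,0,0],0]
    - [0.9,[0,0,0],0]
    - [0.9,[0,0,0],0]
    - [0.9,[0,0,0],0]
    - [0.9,[0,0,0],0]

```text
time_s: 33.9
tool_pos: [0.6334, 0.1388, 0.1084]
eef_rot: [[-0.829, -0.358, 0.43], [-0.416, 0.908, -0.045], [-0.374, -0.216, -0.902]]
force: [0.1, -0.7, -0.3]
width: 0.0825
gripper_force: 0.0
```

```bash
python3 sh.py
python3 - <<'E'
from h import *
a=cv2.imread('pics/s_side.png')[180:290,170:300]; b=cv2.imread('pics/s_scene.png')[190:280,205:310]
cv2.imwrite('pics/z.png',np.hstack([cv2.resize(a,(400,340),interpolation=cv2.INTER_CUBIC),cv2.resize(b,(397,340),interpolation=cv2.INTER_CUBIC)]))
t=np.radians(1.0);R=np.array([[np.cos(t),-np.sin(t)],[np.sin(t),np.cos(t)]]);po=np.array([.6415,-.0448])
for c,o,s in(('side',(170,180),400/130),('scene',(205,190),397/105)):
    cal=optics.get_calibration(c)
    for y in(-.0615,-.1055,): print(c,y,[((proj(cal,np.append(R@(np.array([x,y])-[.05,-.085])+po,.043))-o)*s).round() for x in(.03,.07)])
E
```

```text
33.9 [0.6334 0.1388 0.1084] [-0.8288 -0.4162 -0.374 ] [ 0.4297 -0.0453 -0.9018] [  23.3077   12.0692  -52.3961   77.0075  -12.546  -163.5133] 0.08246438323856212 0.0 [ 0.1446 -0.7482 -0.2724] torque about z -0.00178976680040894
scene [255.2832 245.2992] 0.58 holder xy [ 0.0573 -0.0794] knob 2.4491079051435416
side [243.9168 226.9824] 0.62 holder xy [ 0.0515 -0.0872] knob 2.7349125942060235
side -0.0615 [array([238., 164.]), array([194., 154.])]
side -0.1055 [array([259., 137.]), array([216., 127.])]
scene -0.0615 [array([190., 172.]), array([218., 209.])]
scene -0.1055 [array([144., 198.]), array([171., 236.])]
```

View pics/z.png

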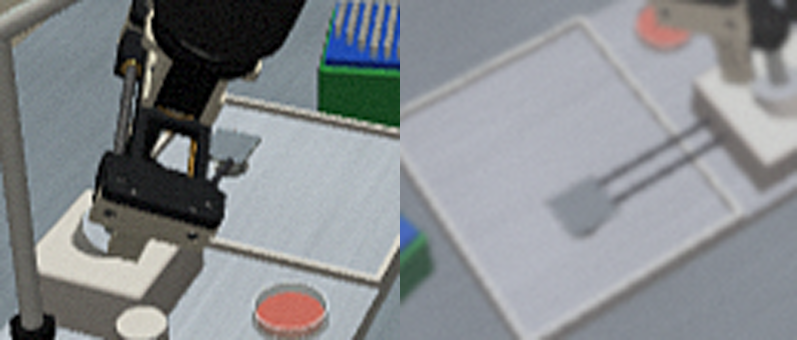

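The scene view shows the plate corners at about (548,200), (597,178) and (585,237). That matches the home position I projected over the pocket. The fingers are open with no contact force, so I'm handing in.

```bash
python3 -c "
from plant import bot
print(bot.sign_off())"
```

```text
the job is handed in; nothing more can be done
None
```

The job is handed in at about 34 s: the ball is in the pocket, the knob is at its closed stop with the shutter over the ball, and the gripper is open and clear; the hand-in returned no verdict.

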